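Chuck the small reamer in the juicer drive

TASK

Set up the citrus juicer for limes: take the smaller of the two steel reamers out of the wooden holder, stand it shank down in the chuck on top of the grey drive unit until its flange rests on the chuck, then turn the chuck's dark knurled sleeve clockwise (seen from above) to its stop so that the jaws close on the shank. Leave the larger reamer in the holder.

Things in the scene. Friction and masses are not known exactly. Their poses are not given: they have to be found in the camera images.
- small_reamer: Smaller steel citrus reamer, about 70 g, in either hole of a fixed wooden block (80x170x40 mm, holes 90 mm apart). From below: shank 13 mm diameter, 30 long, tapered foot; flange 38 mm diameter, 3 thick; straight collar 28 mm diameter, 14 tall (grip here); ribbed dome 11 tall. Origin: centre of the flange's underside, at first on the block's top (z = 40 mm); z up; dome tip 28 mm above it.
- large_reamer: The larger steel reamer, in the block's other hole, to be left there. Same shank; flange 54 mm diameter, 3 thick; collar 44 mm diameter, 20 tall; dome 24 tall. Origin: centre of the flange's underside, on the block's top; the dome's tip is 47 mm above it.
- chuck_seat (a point): Centre of the chuck's mouth, on its vertical axis, on top of the fixed steel nose (42 mm diameter) where the flange rests, 101 mm above the freezer top; the seated reamer's origin lies here. Bore 27 mm wide, 37 deep; when open, the three jaws stand back flush with its wall. Below is a fixed round grey housing, 126 mm diameter, 64 tall, with black marks for open and closed.
- chuck_sleeve (a joint): Turn (rad) of the dark knurled ring round the nose: 54 mm diameter, 1 to 35 mm below chuck_seat, same axis. 0 to 0.15 (open) at first, grows clockwise from above. The coupled jaws meet a 13 mm shank at 1.05 and centre it; stop at 1.2. Friction 0.12 N m, more as the jaws bite; once released it may ease back to about 1.03. One grasp from above does the turn, reamer between the fingers.

How it is judged:
On the way:
1. the small reamer stands in the chuck, its flange on the nose (horizontal distance between small_reamer and chuck_seat below 0.012 m and z of small_reamer in the frame of chuck_seat between -0.005 and 0.005 m and angle between small_reamer's own z axis and vertical below 0.2 rad and value of joint chuck_sleeve below 0.9 rad), for 0.2 s.
At the end, for the whole second after the job is handed in: The small reamer stands in the chuck at rest: within 5 mm of the chuck's axis, flange within 5 mm of the seat's height, within 10 degrees of upright; the sleeve is turned past 0.95 rad, so that the jaws are on the shank; the large reamer is within 20 mm of where it stood (value of joint chuck_sleeve above 0.95 rad and horizontal distance between small_reamer and chuck_seat below 0.005 m and z of small_reamer in the frame of chuck_seat between -0.005 and 0.005 m and angle between small_reamer's own z axis and vertical below 0.175 rad and linear speed of small_reamer below 0.02 m/s and distance of large_reamer from where it was at the start of the episode below 0.02 m); the robot touches nothing.
It fails at once if the large reamer is pulled out of or knocked from the holder (distance of large_reamer from where it was at the start of the episode above 0.03 m).
It also fails if it takes over 51 s, if anything falls off the work surface, if the arm or the gripper's body presses on something with over 40 N, if the wrist force passes 120 N, or if a joint passes its speed limit or range.

ROBOT

A 7-joint arm with a two-finger parallel gripper is mounted at the origin on a cart in front of the work surface, level with it; the furniture and walls round the work are solid. World frame = base frame: x ahead of the robot, y to its left, z up, the work surface at z = 0. Lengths are in m, angles in rad, forces in N, time in s.
With the tool pointing down it reaches from about 0.425 to 0.95 m from the base axis. Payload 4.7 kg.
Tool frame: the origin (TCP) lies at the centre of the arm's flange, where the gripper is bolted on; the fingertips stand 182 mm ahead of it and the grasp point (between the pads) lies bot.hold_point_z ahead of it (bot.hold_point_z is the distance from the TCP to the grasp point, in m); z points along the fingers, y is the line along which they close (so a half turn about z gives the same grasp; the last joint's range is limited). The gripper opens to 87 mm and grips with 3 to 60 N. Pads are 19 mm wide; open, the fingers measure 117 mm over their backs; the gripper's body (75 mm by 190 mm) begins 51 mm behind the grasp point.
Start: joints at [-1.235, 0.469, -0.049, 1.532, 0.024, 1.141, -0.082], TCP at [0.241, 0.631, 0.405] pointing down, gripper open.
Joint ranges: [-2.59, 2.59], [-0.33, 1.99], [-1.39, 1.29], [0.1, 2.45], [-1.04, 4.18], [0.21, 1.99], [-2.66, 2.66]. Speed limits (rad/s): [2.57, 2.57, 3.14, 3.14, 3.14, 3.14, 3.14].

INTERFACE

Orientations are given as a 3x3 rotation matrix whose columns are the frame's x, y, z axes.
In Python, from bench import bot gives the robot as it stands.
- The arm moves only by the tool send_path, called in YAML: its name, and indented under it one key for each argument. Schema: {"type":"object","properties":{"plan":{"type":"array","items":{"type":"array","items":{"type":"array","items":{"type":"number"},"minItems":4,"maxItems":4},"minItems":1,"maxItems":12},"minItems":1,"maxItems":1},"jaw":{"type":"number"},"clamp_n":{"type":"number"},"only":{"type":"string"},"quiet":{"type":"boolean"},"lines":{"type":"string"}},"required":["plan"],"additionalProperties":false}. plan is a list that holds a single list of rows (three levels of brackets), with 1 to 12 rows, each of 4 numbers: dx, dy, dz in m, then a turn about the tool's z in rad; each row is the pose to reach, as a shift and turn from the pose commanded when the call began, along the tool's axes at that moment; what a row does not reach only later rows make up. A row lasts 1/10 s, in which the tool goes at most 0.05 m and 0.15 rad, less where a joint would pass 70% of its speed; a pose out of reach is approached as far as the arm can. jaw is the opening from 0.0 (shut) to 1.0 (fully open), set as the call begins (left out keeps the last). The fingers move at their own pace and stop on an object; clamp_n is the grip in N (left out, the last holds). Time passes only in rows, so rows that do not move let the fingers close. The tool returns the time, the measured TCP pose, the force, the opening and the grip force at its end. only (a regular expression) keeps the lines of the reply that match it, lines (a string "A,B") keeps lines A to B, and quiet returns only ok. Input that does not fit is refused with a message, and nothing moves.
- bot.observe(): the state, without advancing time (a new reading comes with each control period).
- bot.read_camera(name): name is "side" or "top" or "wrist"; returns a dict with "color" (480x640x3 uint8, blue, green, red), "vertical_fov" (degrees; the focal length in pixels is half the picture's height over the tangent of half this angle, whatever the lens; pixels are square), "cx", "cy" (the principal point, pixels), "T" (4x4, takes a point from camera to world coordinates). Camera axes: x right, y up, looking along -z (the intrinsics and any distortion apply to the point x, -y, -z); pixel columns grow to the right and rows downward; lengths in m; the calibration is good to about 2 mm. A picture is of the moment at which its call begins. There is no depth.
- bot.close_job(): hands the job in; it is judged then, once.
The state is a dict: "time": time; "qpos": joint angles; "qvel": joint speeds; "effort": joint torques, N m; "position": TCP position; "tcp_rot": TCP orientation; "force": force on the tool from outside, world axes, zero at the start; "torque": the same for the moment, N m; "grip_width": opening from 0.0 (shut) to 1.0 (fully open); "grip_force": force on a finger pad.
Only numpy, scipy, OpenCV 4.12 (cv2) and the standard library are available. Lean on these libraries where they do the work, as an engineer would, in place of code of your own. Each camera call takes 0.05 s, during which the arm holds its last target. There are 200 camera calls.

## Working session

There is one attempt and no reset: what is moved stays moved. The work goes in short steps, Python scripts to look and compute and a tool call to move; the robot and the scene stay as the last step left them, time stands still between calls to the robot, and variables do not carry over. Pictures are saved under pics/ and viewed, at most 13 in all, crops included, and the job is handed in when it is done.

```bash
mkdir -p pics; ls
```

Run:
```python
from bench import bot
import cv2,pickle,numpy as np
s=bot.observe();print(s['time'],s['position'],s['tcp_rot'],bot.hold_point_z,s['grip_width'])
for n in("side","top","wrist"):
    c=bot.read_camera(n);cv2.imwrite(f'pics/{n}0.png',c['color']);pickle.dump(c,open(f'{n}0.pkl','wb'))
    print(n,{k:v for k,v in c.items() if k!='color'})
```

```text
bench.py
pics
0.0 [0.24068543 0.63036656 0.40367068] [[-9.34210085e-01  3.56722746e-01 -6.32225431e-04]
 [ 3.56723295e-01  9.34208146e-01 -1.90550117e-03]
 [-8.91054628e-05 -2.00566795e-03 -9.99997985e-01]] 0.1635 1.0004121340335772
side {'vertical_fov': 55.414324865373835, 'cx': 327.47245280507343, 'cy': 238.06560108823234, 'T': array([[-0.99599877,  0.03483146, -0.08229952,  0.44733159],
       [-0.0888277 , -0.48686587,  0.86894836,  0.84961806],
       [-0.00980209,  0.87278198,  0.48801181,  0.53367178],
       [ 0.        ,  0.        ,  0.        ,  1.        ]])}
top {'vertical_fov': 49.66980482929441, 'cx': 322.4053549195633, 'cy': 240.53491370804463, 'T': array([[ 0.01966078,  0.99087438, -0.13334699,  0.37902951],
       [-0.99911541,  0.01451279, -0.03946875,  0.08725701],
       [-0.03717333,  0.13400502,  0.99028319,  1.10154376],
       [ 0.        ,  0.        ,  0.        ,  1.        ]])}
wrist {'vertical_fov': 65.41646174069187, 'cx': 325.7190884563498, 'cy': 233.8158873464714, 'T': array([[ 0.35684303, -0.90631532, -0.22639698,  0.17871784],
       [ 0.9341609 ,  0.34554421,  0.08912129,  0.65385283],
       [-0.00254182, -0.24329352,  0.96994938,  0.38418441],
       [ 0.        ,  0.        ,  0.        ,  1.        ]])}
```

View pics/top0.png

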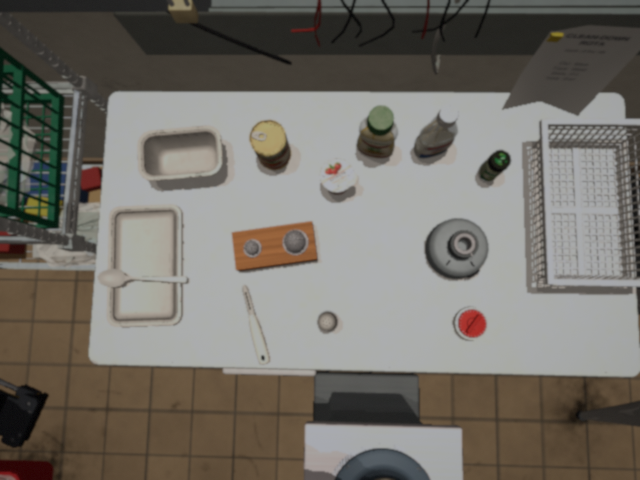

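View pics/side0.png

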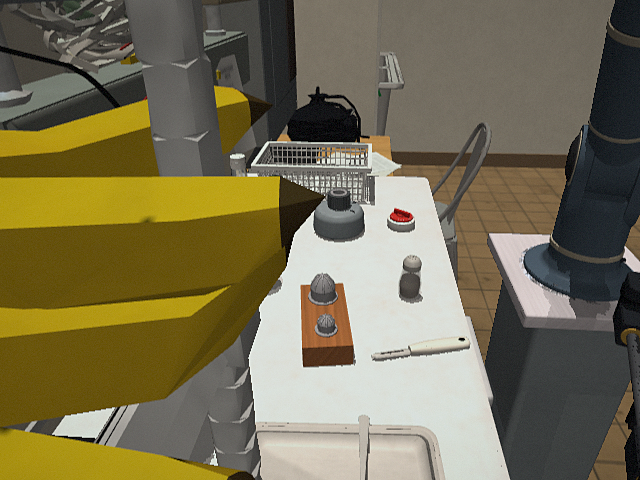

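Top view: small reamer at about (252,248), large at (295,241), chuck at (463,244). The side view has them at (326,324), (322,288) and (340,193). I'll zoom in on these and triangulate.

Create h.py:
```python
import numpy as np,pickle,cv2
def ray(c,u,v):
    f=240/np.tan(np.radians(c['vertical_fov']/2))
    d=c['T'][:3,:3]@np.array([(u-c['cx'])/f,-(v-c['cy'])/f,-1]);return c['T'][:3,3],d/np.linalg.norm(d)
def tri(obs):
    A=np.zeros((3,3));b=np.zeros(3)
    for c,u,v in obs:
        o,d=ray(c,u,v);P=np.eye(3)-np.outer(d,d);A+=P;b+=P@o
    X=np.linalg.solve(A,b);return X,[round(float(np.linalg.norm(np.cross(ray(c,u,v)[1],X-c['T'][:3,3])))*1e3,1) for c,u,v in obs]
def onz(c,u,v,z):
    o,d=ray(c,u,v);return o+d*(z-o[2])/d[2]
def proj(c,X):
    p=np.linalg.inv(c['T'])@np.append(X,1);f=240/np.tan(np.radians(c['vertical_fov']/2))
    return np.array([c['cx']+f*p[0]/-p[2],c['cy']-f*p[1]/-p[2]])
def snap(n,name):
    from bench import bot
    c=bot.read_camera(n);cv2.imwrite(f'pics/{name}.png',c['color']);pickle.dump(c,open(f'{name}.pkl','wb'));return c
def load(n):return pickle.load(open(n+'.pkl','rb'))
```

Run:
```python
from h import *
t,s=load('top0'),load('side0')
for n,a,b in(('small',(252,247),(326,318)),('large',(296,240),(321,277)),('chuck',(464,243),(338,192))):
    print(n,tri([(t,*a),(s,*b)]))
z=lambda im,x,y,w,h,W,H:cv2.resize(im[y:y+h,x:x+w],(W,H),interpolation=cv2.INTER_CUBIC)
a=np.hstack([z(t['color'],225,215,100,75,400,300),z(t['color'],415,205,100,75,400,300)])
b=np.hstack([z(s['color'],290,265,100,75,400,300),z(s['color'],295,175,100,75,400,300)])
cv2.imwrite('pics/z0.png',np.vstack([a,b]))
```

```text
small (array([0.50485237, 0.27172018, 0.06102125]), [1.1, 1.1])
large (array([0.52006433, 0.18091087, 0.07826531]), [2.9, 2.9])
chuck (array([ 0.51422467, -0.14620583,  0.10031197]), [1.2, 1.2])
```

View pics/z0.png

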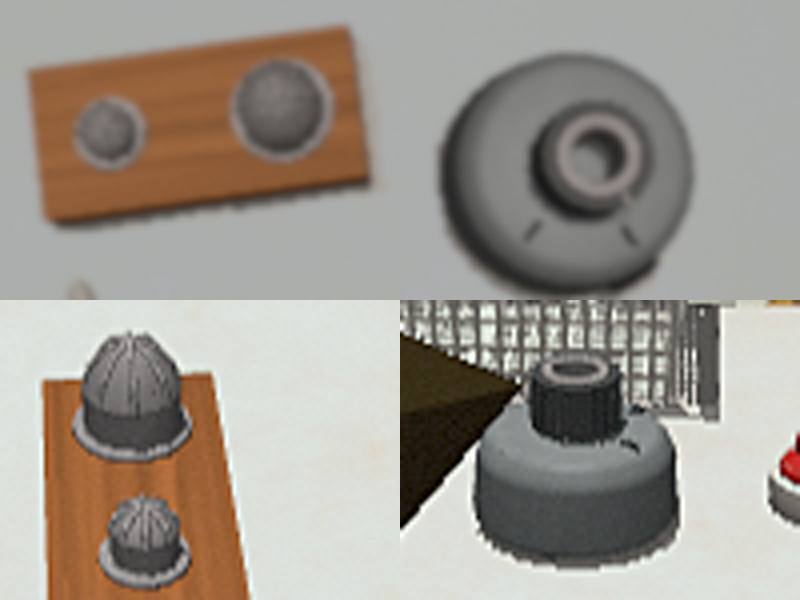

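Triangulated heights (dome tip 0.061 instead of 0.068 because I aimed mid-dome, chuck 0.100) and the 92 mm spacing fit the text. In the zoom, the chuck ring's centre is clear at (597,152), and the open and closed marks are on the near side. Next I move over the small reamer, turning the tool so the fingers close across the block.

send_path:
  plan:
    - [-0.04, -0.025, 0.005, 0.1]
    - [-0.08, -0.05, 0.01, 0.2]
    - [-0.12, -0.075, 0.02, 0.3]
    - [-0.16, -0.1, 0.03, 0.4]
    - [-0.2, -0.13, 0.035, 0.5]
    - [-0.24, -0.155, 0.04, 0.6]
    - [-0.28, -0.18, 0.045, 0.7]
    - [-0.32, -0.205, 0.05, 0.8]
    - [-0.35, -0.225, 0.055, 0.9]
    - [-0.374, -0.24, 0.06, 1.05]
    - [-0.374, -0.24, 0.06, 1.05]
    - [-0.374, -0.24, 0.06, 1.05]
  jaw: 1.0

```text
refused: plan: the value is too long (schema: maxItems 1). Nothing was moved.
```

Nothing moved. I misread the format; it is a list holding one list of rows, three levels of brackets. Resending.

send_path:
  plan:
    - [[-0.04, -0.025, 0.005, 0.1], [-0.08, -0.05, 0.01, 0.2], [-0.12, -0.075, 0.02, 0.3], [-0.16, -0.1, 0.03, 0.4], [-0.2, -0.13, 0.035, 0.5], [-0.24, -0.155, 0.04, 0.6], [-0.28, -0.18, 0.045, 0.7], [-0.32, -0.205, 0.05, 0.8], [-0.35, -0.225, 0.055, 0.9], [-0.374, -0.24, 0.06, 1.05], [-0.374, -0.24, 0.06, 1.05], [-0.374, -0.24, 0.06, 1.05]]
  jaw: 1.0

```text
time: 1.35
position: [0.5046, 0.2727, 0.3444]
tcp_rot: [[-0.155, 0.988, -0.001], [0.988, 0.155, -0.0], [0.0, -0.001, -1.0]]
force: [-0.9, 1.5, -0.0]
grip_width: 0.997
grip_force: 0.0
```

Run:
```python
from h import *
c=snap('wrist','w1');from bench import bot
s=bot.observe();print(s['position'],s['tcp_rot'].round(3).tolist(),s['qpos'])
```

```text
[0.5040293  0.27382115 0.3445651 ] [[-0.157, 0.988, -0.001], [0.988, 0.157, 0.001], [0.001, -0.001, -1.0]] [-0.79224698  0.36973609  0.28341395  1.85867247 -0.12741425  0.93102643
 -0.29260128]
```

View pics/w1.png

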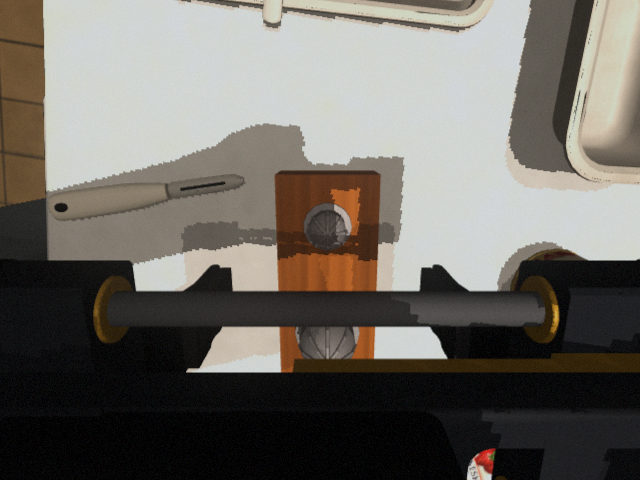

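The small reamer's flange is centred at about (327,228), lying square between the fingers. I'll check its position against this second view.

Run:
```python
from h import *
w,t,s=load('w1'),load('top0'),load('side0')
cv2.imwrite('pics/z1.png',cv2.resize(w['color'][190:270,280:380],(800,640),interpolation=cv2.INTER_CUBIC)[:600])
print('flange wrist',onz(w,327.5,228,.0415))
print('flange top',onz(t,225+110/4,215+131/4,.0415),'side',onz(s,290+145/4,265+(558-300)/4,.0415))
print('flange tri',tri([(w,327.5,228),(t,252.5,247.8),(s,326.2,329.5)]))
print('chuck ring top',onz(t,415+197/4,205+154/4,.101),'side',onz(s,295+(580-400)/4,175+(370-300)/4,.101),tri([(t,464.2,243.5),(s,340,192.5)]))
```

```text
flange wrist [0.50540324 0.27230935 0.0415    ]
flange top [0.50457461 0.27405411 0.0415    ] side [0.50526437 0.27671412 0.0415    ]
flange tri (array([0.50527057, 0.27336826, 0.03944883]), [1.5, 1.2, 0.7])
chuck ring top [ 0.51199919 -0.14648422  0.101     ] side [ 0.51037828 -0.14232934  0.101     ] (array([ 0.51144638, -0.14680159,  0.09915014]), [0.8, 0.8])
```

View pics/z1.png

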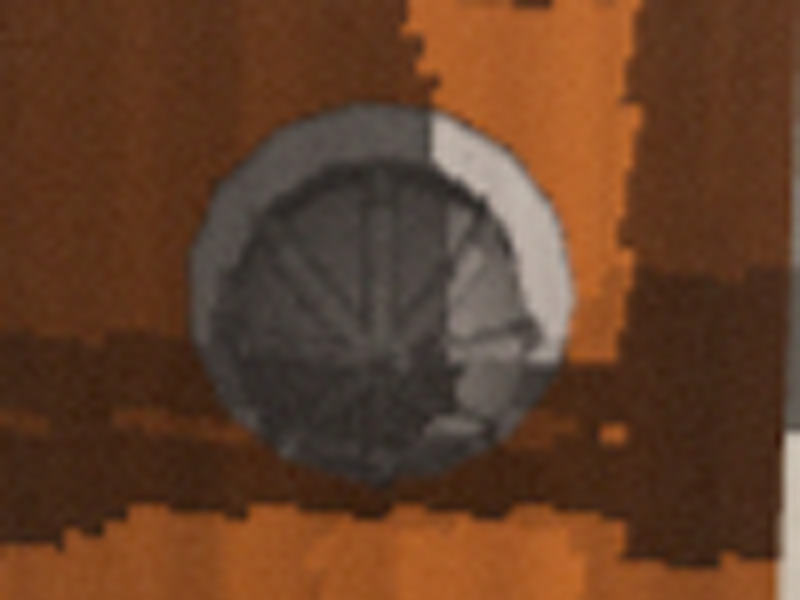

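The flange centre is at (327.7,226.6), which gives (0.5053, 0.2733). The height checks out at about 0.04. Now I descend so the fingertips sit at about 45 mm, grip and lift.

send_path:
  plan:
    - [[0.001, 0.0005, 0.03, 0], [0.001, 0.0005, 0.06, 0], [0.001, 0.0005, 0.085, 0], [0.001, 0.0005, 0.1, 0], [0.001, 0.0005, 0.11, 0], [0.001, 0.0005, 0.117, 0], [0.001, 0.0005, 0.117, 0], [0.001, 0.0005, 0.117, 0]]
  jaw: 1.0

```text
time: 2.2
position: [0.5052, 0.2743, 0.2285]
tcp_rot: [[-0.156, 0.988, 0.001], [0.988, 0.156, 0.001], [0.001, 0.001, -1.0]]
force: [0.5, 0.0, 0.2]
grip_width: 1.001
grip_force: 0.0
```

send_path:
  plan:
    - [[0, 0, 0, 0], [0, 0, 0, 0], [0, 0, 0, 0], [0, 0, 0, 0], [0, 0, 0, 0], [0, 0, 0, 0], [0, 0, 0, 0], [0, 0, 0, 0]]
  jaw: 0.0
  clamp_n: 30

```text
time: 3.0
position: [0.5049, 0.274, 0.2277]
tcp_rot: [[-0.155, 0.988, -0.0], [0.988, 0.155, 0.0], [0.0, -0.0, -1.0]]
force: [0.7, 0.5, -0.5]
grip_width: 0.355
grip_force: 0.0
```

send_path:
  plan:
    - [[0, 0, -0.01, 0], [0, 0, -0.03, 0], [0, 0, -0.05, 0], [0, 0, -0.08, 0], [0, 0, -0.12, 0], [0, 0, -0.12, 0], [0, 0, -0.12, 0]]

```text
time: 3.7
position: [0.5049, 0.274, 0.3491]
tcp_rot: [[-0.155, 0.988, 0.002], [0.988, 0.155, 0.002], [0.001, 0.002, -1.0]]
force: [-0.2, 0.8, -2.5]
grip_width: 0.307
grip_force: 30.0
```

Run:
```python
from h import *
w=snap('wrist','w2');s=snap('side','s2')
cv2.imwrite('pics/z2.png',np.hstack([cv2.resize(w['color'],(400,300)),cv2.resize(s['color'][150:375,200:500],(400,300))]))
```

```text
(no output)
```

View pics/z2.png

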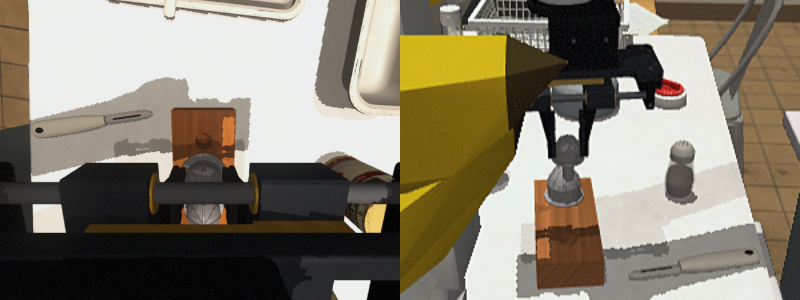

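The reamer is up, but the fingers were still closing when the lift began, so I'm checking how it's held.

Run:
```python
from h import *
w=load('w2');s=load('s2')
print(proj(w,[.5053,.274,.349-.1635]),proj(s,[.5053,.274,.349-.182]),proj(s,[.5053,.274,.349-.1635]))
cv2.imwrite('pics/z3.png',np.hstack([cv2.resize(w['color'][230:380,260:400],(400,430),interpolation=3),cv2.resize(s['color'][205:312,280:380],(400,430),interpolation=3)]))
```

```text
[326.48634099 303.89772026] [325.46010624 263.29546884] [325.31038955 252.69919574]
```

View pics/z3.png

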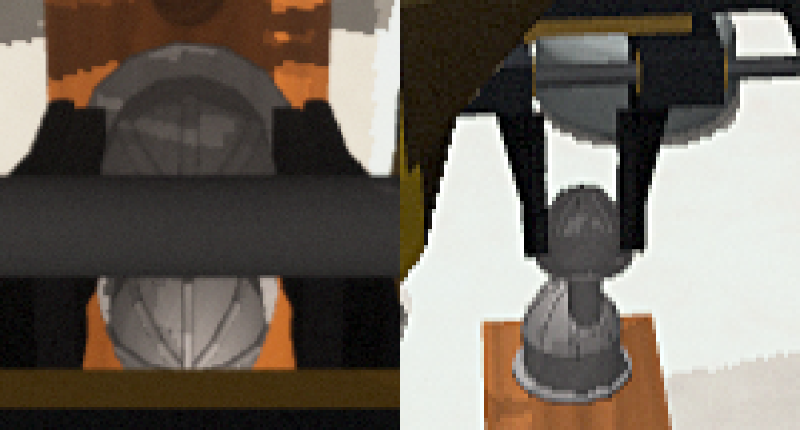

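Run:
```python
from h import *
s=load('s2')
def ony(c,u,v,y):
    o,d=ray(c,u,v);return o+d*(y-o[1])/d[1]
print('flange front bottom',ony(s,326.2,275.2,.274+.019),'tip',ony(s,314,205+255*107/430,.274+.0095),ony(s,338,205+249*107/430,.274+.0095),'dome top',ony(s,326,205+185*107/430,.274),'shank end',ony(s,326.5,205+322*107/430,.274))
```

```text
flange front bottom [0.50254261 0.293      0.15846748] tip [0.5215595  0.2835     0.16319177] [0.48584008 0.2835     0.16752448] dome top [0.50424405 0.274      0.18840712] shank end [0.50416899 0.274      0.12734191]
```

The reamer is upright. Its origin is about 189.5 mm below the TCP, and the tips are gripping the collar. Next I carry it over the chuck.

send_path:
  plan:
    - [[-0.01, -0.001, -0.01, 0], [-0.04, -0.006, -0.03, 0], [-0.08, -0.011, -0.03, 0], [-0.12, -0.017, -0.03, 0], [-0.16, -0.022, -0.03, 0], [-0.2, -0.028, -0.03, 0], [-0.24, -0.034, -0.03, 0], [-0.28, -0.039, -0.03, 0], [-0.32, -0.045, -0.03, 0], [-0.36, -0.05, -0.03, 0], [-0.39, -0.055, -0.03, 0], [-0.4, -0.056, -0.03, 0]]

```text
time: 5.0
position: [0.5104, -0.1343, 0.3777]
tcp_rot: [[-0.149, 0.989, -0.001], [0.989, 0.149, -0.002], [-0.001, -0.001, -1.0]]
force: [0.4, -0.3, -0.8]
grip_width: 0.305
grip_force: 30.0
```

send_path:
  plan:
    - [[-0.0165, -0.0023, 0, 0], [-0.0165, -0.0023, 0, 0], [-0.0165, -0.0023, 0, 0], [-0.0165, -0.0023, 0, 0]]

```text
time: 5.4
position: [0.5122, -0.145, 0.3775]
tcp_rot: [[-0.157, 0.988, -0.001], [0.988, 0.157, 0.001], [0.001, -0.0, -1.0]]
force: [0.0, 0.0, -0.2]
grip_width: 0.305
grip_force: 30.0
```

Run:
```python
from h import *
from bench import bot
s=bot.observe();print(s['position'],s['qpos'].round(2))
w=snap('wrist','w4');s=snap('side','s4');t=snap('top','t4')
z=lambda im,x,y,w,h,W,H:cv2.resize(im[y:y+h,x:x+w],(W,H),interpolation=cv2.INTER_CUBIC)
cv2.imwrite('pics/z4.png',np.hstack([z(s['color'],290,125,100,125,400,500),z(w['color'],210,180,240,300,400,500)]))
```

```text
[ 0.51215599 -0.14496484  0.37746929] [-0.21  0.28  0.49  1.93 -0.16  0.97  0.52]
```

View pics/z4.png

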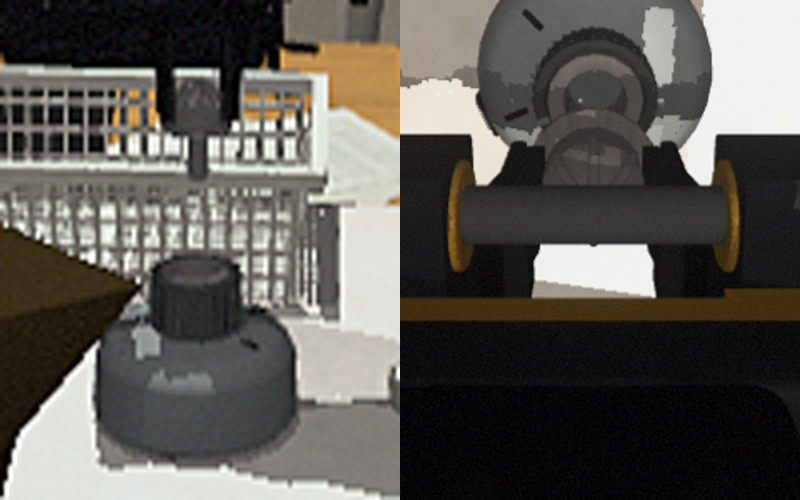

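Run:
```python
from h import *
w=load('w4');s=load('s4')
for v in(238,241,243):print(onz(w,328,v,.101))
print(proj(w,[.512,-.1466,.101]),proj(w,[.512,-.1466,.377-.1895]))
print(tri([(w,328,241),(load('top0'),464.2,243.5),(load('side0'),340,192.5)]))
# dark sleeve/nose: edges of rows near the nose in wrist view
g=cv2.cvtColor(w['color'],cv2.COLOR_BGR2GRAY)
print(g[228,285:375].tolist());print(g[190:245,328].tolist())
```

```text
[ 0.51343899 -0.1460974   0.101     ]
[ 0.51378979 -0.1482782   0.101     ]
[ 0.51402445 -0.14973697  0.101     ]
[325.88925959 238.36642508] [325.69778838 283.71036718]
(array([ 0.5123235 , -0.14794406,  0.09861718]), [1.8, 1.0, 1.6])
[97, 93, 94, 94, 91, 70, 45, 50, 49, 51, 53, 53, 54, 52, 36, 44, 75, 93, 96, 98, 99, 100, 102, 100, 102, 100, 97, 76, 67, 64, 68, 68, 66, 67, 67, 67, 63, 67, 69, 68, 64, 70, 68, 70, 66, 67, 66, 68, 66, 69, 68, 71, 66, 70, 71, 67, 59, 71, 76, 77, 76, 71, 73, 70, 75, 75, 71, 66, 56, 41, 44, 46, 44, 43, 52, 59, 57, 41, 119, 172, 182, 184, 181, 183, 183, 182, 184, 181, 120, 99]
[100, 100, 101, 99, 103, 101, 75, 47, 32, 40, 34, 37, 38, 38, 57, 59, 63, 59, 58, 54, 43, 52, 74, 97, 109, 111, 107, 100, 101, 104, 98, 91, 77, 70, 66, 73, 68, 67, 70, 69, 67, 67, 65, 65, 67, 70, 66, 70, 67, 66, 68, 68, 68, 67, 64]
```

The estimates agree on about (0.5128, −0.1475), within 2 mm of the tool, and the bore leaves 7 mm of play. I'm lowering it now.

send_path:
  plan:
    - [[-0.0015, 0, 0.02, 0], [-0.0015, 0, 0.04, 0], [-0.0015, 0, 0.05, 0], [-0.0015, 0, 0.06, 0], [-0.0015, 0, 0.07, 0], [-0.0015, 0, 0.076, 0], [-0.0015, 0, 0.08, 0], [-0.0015, 0, 0.083, 0], [-0.0015, 0, 0.083, 0], [-0.0015, 0, 0.083, 0]]

```text
time: 6.55
position: [0.5124, -0.148, 0.295]
tcp_rot: [[-0.155, 0.988, 0.001], [0.988, 0.155, 0.0], [-0.0, 0.001, -1.0]]
force: [-0.4, -0.1, -1.1]
grip_width: 0.307
grip_force: 30.0
```

send_path:
  plan:
    - [[0, 0, 0.001, 0], [0, 0, 0.002, 0], [0, 0, 0.003, 0], [0, 0, 0.003, 0], [0, 0, 0.003, 0]]

```text
time: 7.05
position: [0.5122, -0.1479, 0.2917]
tcp_rot: [[-0.155, 0.988, -0.0], [0.988, 0.155, 0.0], [0.0, 0.0, -1.0]]
force: [0.9, -0.3, -1.7]
grip_width: 0.31
grip_force: 30.0
```

send_path:
  plan:
    - [[0, 0, 0.001, 0], [0, 0, 0.002, 0], [0, 0, 0.003, 0], [0, 0, 0.003, 0]]

```text
time: 7.45
position: [0.5123, -0.1483, 0.2907]
tcp_rot: [[-0.155, 0.988, 0.0], [0.988, 0.155, 0.001], [0.001, 0.001, -1.0]]
force: [-5.3, 0.7, 15.4]
grip_width: 0.308
grip_force: 30.0
```

Run:
```python
from h import *
s=snap('side','s5')
cv2.imwrite('pics/z5.png',cv2.resize(s['color'][150:250,290:390],(500,500),interpolation=cv2.INTER_CUBIC))
```

```text
(no output)
```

View pics/z5.png

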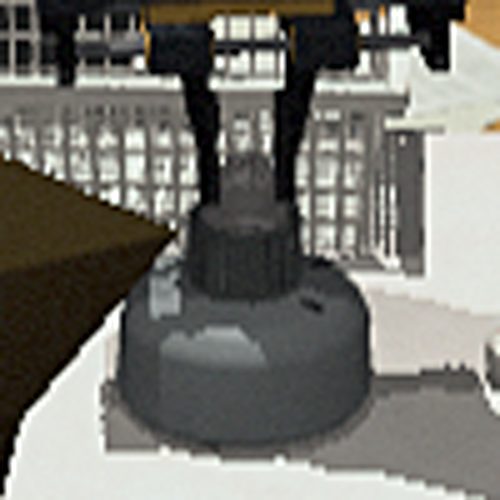

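Contact is 15 N at the expected seating height, and the flange is on the nose. I release, wait, and look from above before taking the sleeve.

send_path:
  plan:
    - [[0, 0, -0.002, 0], [0, 0, -0.002, 0], [0, 0, -0.002, 0], [0, 0, -0.002, 0], [0, 0, -0.002, 0], [0, 0, -0.002, 0], [0, 0, -0.002, 0], [0, 0, -0.002, 0], [0, 0, -0.002, 0], [0, 0, -0.002, 0]]
  jaw: 1.0

```text
time: 8.5
position: [0.5123, -0.1479, 0.2907]
tcp_rot: [[-0.155, 0.988, 0.0], [0.988, 0.155, 0.0], [0.0, 0.0, -1.0]]
force: [0.1, 0.1, 0.4]
grip_width: 0.992
grip_force: 0.0
```

Run:
```python
from h import *
w=snap('wrist','w6');s=snap('side','s6')
z=lambda im,x,y,w,h,W,H:cv2.resize(im[y:y+h,x:x+w],(W,H),interpolation=cv2.INTER_CUBIC)
cv2.imwrite('pics/z6.png',np.hstack([z(s['color'],290,150,100,100,400,400),z(w['color'],200,180,240,240,400,400)]))
```

```text
(no output)
```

View pics/z6.png

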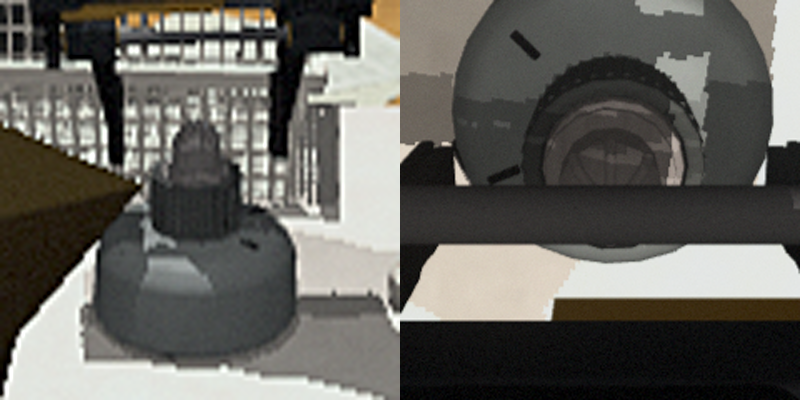

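The reamer stands upright in the chuck and the fingers are clear (the sleeve is about 1 mm towards +x). I descend on the sleeve and grip it.

send_path:
  plan:
    - [[0, 0.001, 0.01, 0], [0, 0.001, 0.02, 0], [0, 0.001, 0.03, 0], [0, 0.001, 0.036, 0], [0, 0.001, 0.039, 0], [0, 0.001, 0.039, 0]]
  jaw: 1.0

```text
time: 9.2
position: [0.5131, -0.1478, 0.2511]
tcp_rot: [[-0.155, 0.988, -0.001], [0.988, 0.155, 0.0], [0.0, -0.001, -1.0]]
force: [0.1, -0.1, 0.6]
grip_width: 0.997
grip_force: 0.0
```

send_path:
  plan:
    - [[0, 0, 0, 0], [0, 0, 0, 0], [0, 0, 0, 0], [0, 0, 0, 0], [0, 0, 0, 0], [0, 0, 0, 0], [0, 0, 0, 0], [0, 0, 0, 0], [0, 0, 0, 0], [0, 0, 0, 0]]
  jaw: 0.0
  clamp_n: 50

```text
time: 10.2
position: [0.5132, -0.1478, 0.2519]
tcp_rot: [[-0.155, 0.988, 0.0], [0.988, 0.155, 0.0], [0.0, 0.0, -1.0]]
force: [-0.3, 0.3, 3.2]
grip_width: 0.613
grip_force: 50.0
```

The grip is on the sleeve (53 mm). Turning it clockwise now.

send_path:
  plan:
    - [[0, 0, 0, 0.08], [0, 0, 0, 0.16], [0, 0, 0, 0.25], [0, 0, 0, 0.34], [0, 0, 0, 0.43], [0, 0, 0, 0.52], [0, 0, 0, 0.61], [0, 0, 0, 0.7], [0, 0, 0, 0.79], [0, 0, 0, 0.87], [0, 0, 0, 0.95], [0, 0, 0, 0.95]]

```text
time: 11.4
position: [0.5133, -0.1478, 0.2518]
tcp_rot: [[0.713, 0.701, -0.0], [0.701, -0.713, -0.0], [-0.0, 0.0, -1.0]]
force: [-1.5, 0.7, 3.6]
grip_width: 0.61
grip_force: 50.0
```

```bash
python3 -c "
from bench import bot;s=bot.observe();print(s['torque'],s['qpos'].round(2))"
```

```text
[-0.04257961  0.32481928 -0.13365854] [-0.32  0.51  0.68  2.04 -0.47  0.75 -0.14]
```

send_path:
  plan:
    - [[0, 0, 0, 0.05], [0, 0, 0, 0.1], [0, 0, 0, 0.15], [0, 0, 0, 0.2], [0, 0, 0, 0.24], [0, 0, 0, 0.24], [0, 0, 0, 0.24]]

```text
time: 12.1
position: [0.5133, -0.1478, 0.2518]
tcp_rot: [[0.858, 0.514, 0.0], [0.514, -0.858, -0.0], [-0.0, 0.0, -1.0]]
force: [-1.7, 0.0, 5.5]
grip_width: 0.618
grip_force: 50.0
```

```bash
python3 -c "
from bench import bot;s=bot.observe();print(s['torque'],s['qpos'].round(2))"
```

```text
[-0.06940874  0.42008737  0.57938606] [-0.36  0.53  0.74  2.04 -0.51  0.76 -0.33]
```

The torque has risen to 0.58 N m after 1.19 rad, so the jaws are biting. A little more will confirm the stop.

send_path:
  plan:
    - [[0, 0, 0, 0.04], [0, 0, 0, 0.08], [0, 0, 0, 0.08], [0, 0, 0, 0.08]]

```text
time: 12.5
position: [0.5145, -0.147, 0.2519]
tcp_rot: [[0.896, 0.444, 0.003], [0.444, -0.896, 0.0], [0.003, 0.001, -1.0]]
force: [4.9, 1.8, 0.3]
grip_width: 0.612
grip_force: 50.0
```

```bash
python3 -c "
from bench import bot;s=bot.observe();print(s['torque'],s['tcp_rot'].round(3).tolist())"
```

```text
[ 0.47488304 -1.04613167  0.98274625] [[0.896, 0.444, 0.003], [0.444, -0.896, 0.0], [0.003, 0.001, -1.0]]
```

It's at the stop (0.98 N m, 1.26 rad turned). I release and retreat straight up, then check.

send_path:
  plan:
    - [[0, 0, 0, 0], [0, 0, 0, 0], [0, 0, 0, 0], [0, 0, 0, 0], [0, 0, 0, 0], [0, 0, 0, 0], [0, 0, 0, 0], [0, 0, 0, 0], [0, 0, 0, 0]]
  jaw: 1.0

```text
time: 13.4
position: [0.5132, -0.1477, 0.2517]
tcp_rot: [[0.897, 0.441, -0.0], [0.441, -0.897, 0.0], [0.0, -0.0, -1.0]]
force: [0.1, -0.7, 0.8]
grip_width: 0.996
grip_force: 0.0
```

send_path:
  plan:
    - [[0, 0, -0.01, 0], [0, 0, -0.03, 0], [0, 0, -0.06, 0], [0, 0, -0.1, 0], [0, 0, -0.14, 0], [0.04, 0, -0.16, 0], [0.08, 0, -0.16, 0], [0.08, 0, -0.16, 0]]

```text
time: 14.2
position: [0.5891, -0.108, 0.4127]
tcp_rot: [[0.894, 0.448, 0.004], [0.448, -0.894, 0.0], [0.004, 0.002, -1.0]]
force: [0.0, 0.7, -0.6]
grip_width: 1.0
grip_force: 0.0
```

send_path:
  plan:
    - [[-0.05, 0, 0, 0], [-0.1, 0, 0, 0], [-0.15, 0, 0, 0], [-0.2, 0, 0, 0], [-0.2, 0, 0, 0], [-0.2, 0, 0, 0]]

```text
time: 14.8
position: [0.4042, -0.2016, 0.412]
tcp_rot: [[0.899, 0.439, 0.002], [0.439, -0.899, 0.003], [0.003, -0.002, -1.0]]
force: [0.7, -0.8, -0.3]
grip_width: 0.999
grip_force: 0.0
```

Run:
```python
from h import *
t=snap('top','t7');s=snap('side','s7')
z=lambda im,x,y,w,h,W,H:cv2.resize(im[y:y+h,x:x+w],(W,H),interpolation=cv2.INTER_CUBIC)
cv2.imwrite('pics/z7.png',np.hstack([z(s['color'],280,170,110,140,400,509),z(t['color'],415,195,110,140,400,509)]))
```

```text
(no output)
```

View pics/z7.png

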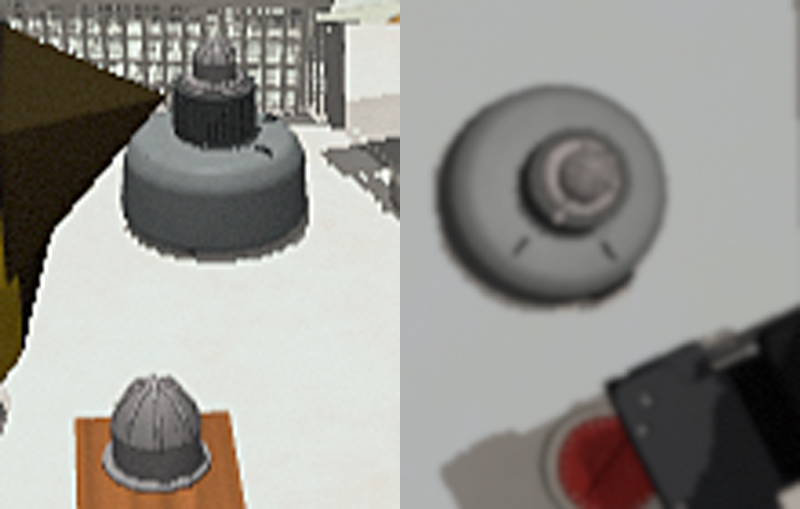

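The reamer sits upright with its flange on the nose. The sleeve's pointer has moved about 62° clockwise, from the open side to the closed side, and the large reamer hasn't moved. I'm handing the job in.

```bash
python3 -c "
from bench import bot;print(bot.close_job())"
```

```text
the job is handed in; nothing more can be done
None
```

The job is handed in at about 15 s: the small reamer stands seated and upright in the chuck, the sleeve is turned to its stop (about 62° after easing back, by the camera), and the large reamer is still in its holder; the hand-in call returned no verdict.

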